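# Close the strap of a battery jig and set its knurled nut

### The arm

A 6-joint arm with a two-finger parallel gripper is mounted at the origin on the work surface. World frame = base frame: x ahead of the robot, y to its left, z up, the work surface at z = 0. Lengths are in m, angles in rad, forces in N, time in s.
With the tool pointing down it reaches from about 0.375 to 0.925 m from the base axis. Payload 5.7 kg.
Tool frame: the origin (TCP) lies midway between the tips of the shut fingers; the grasp point (between the pads) lies 19 mm behind it; z points along the fingers, x is the direction in which the jaws open and shut, and the axes are right-handed (so a half turn about z gives the same grasp; the last joint's range is limited). The gripper opens to 88 mm and grips with 3 to 60 N. Pads are 20 mm wide; open, the fingers measure 115 mm over their backs; the gripper's body (75 mm by 178 mm) begins 61 mm behind the grasp point.
Start: joints at [-1.229, 0.359, 1.51, -0, 1.272, -0.115], TCP at [0.265, -0.538, 0.223] pointing down, gripper open.
Joint ranges: [-2.97, 2.97], [-1.01, 2.36], [0.21, 2.38], [-0.96, 4.11], [0.2, 2.71], [-2.98, 2.98]. Speed limits (rad/s): [2.39, 2.39, 3.14, 3.14, 3.14, 3.14].

### API

Orientations are given as a unit quaternion [x, y, z, w].
In Python, from bench import move_ptp, servo_line, goto_joints, move_gripper, sleep, inverse_kinematics, capture, PlanningError, close_job, spot_in, silhouettes, current_clock, current_joint_pos, current_qvel, current_joint_torque, current_position, current_orientation, current_force, current_torque, current_finger_gap gives the robot as it stands. Calls block until the motion is done:
- move_ptp(position, orientation): joint-space move of the TCP to a pose.
- servo_line(position, orientation=None, rate=0.15, contact_N=None): straight line of the TCP; orientation=None keeps the orientation; rate is the mean speed in m/s. With contact_N (N) it stops when the force on the tool has changed by that much, and returns True; else False.
- goto_joints(angles): joint-space move.
- move_gripper(opening): finger opening in m; the grip force is fixed at half the most; returns when the fingers have stopped.
- sleep(seconds).
- inverse_kinematics(position, orientation): joint angles nearest the present ones, or None.
- capture(name): name is "side" or "top" or "wrist"; returns a dict with "image" (384x512x3 uint8, blue, green, red), "range_z" (384x512 float32, m along the optical axis (not along the pixel's ray), 0 where there is no reading), "intrinsics" (3x3 intrinsics, pixels), "R" (3x3) and "t" (3): a world point X has camera coordinates R X + t. Camera axes: x right, y down, z forward; pixel columns grow to the right and rows downward; lengths in m; the calibration is good to about 2 mm. A picture is of the moment at which its call begins.
A pose or a line that the arm cannot do raises PlanningError and nothing moves.
- close_job(): hands the job in, once; it reports no verdict.
Trained networks look in the newest picture that a camera, given by its name, has taken for a name from the list of things; names that differ only in an ending like _2 or _b are one class to them, and where a whole thing is asked for, a point or a joint stands for the part that bears it (a point fixed in the world has none). Each returns a list of dicts, best first, with "conf" (0 to 1); they miss things now and then, are a little off and sometimes report something else, mostly with a low value. They report only what shows in the picture. A call takes as long as a camera call. They do not tell look-alikes from the thing itself.
- spot_in(camera, query): "xy" ([column, row] in pixels, amid what is visible of it).
- silhouettes(camera, query): "region" (384x512 bool, what is visible of it) and "xy" ([column, row] in pixels, amid what is visible of it).
Readings, each from a call of its own:
- current_clock(): time.
- current_joint_pos(): joint angles.
- current_qvel(): joint speeds.
- current_joint_torque(): joint torques, N m.
- current_position(): TCP position.
- current_orientation(): TCP orientation.
- current_force(): force on the tool from outside, world axes, zero at the start.
- current_torque(): the same for the moment, N m.
- current_finger_gap(): finger opening in m.
Only numpy, scipy, OpenCV 4.12 (cv2) and the standard library are available. Lean on these libraries where they do the work, as an engineer would, in place of code of your own. Each camera call takes 0.05 s, during which the arm holds its last target. There are 200 camera calls.

### The job

The battery pack is already loaded in the clamping jig. Swing the jig's steel strap fully home over the pack so that its fork straddles the threaded stud, then screw the knurled nut down (clockwise from above) until it bottoms out, and back it off a quarter turn so that the pack keeps room to swell. Finish still gripping the nut there, without letting go; leave the pack in its cradle, the strap closed and the other things on the bench where they are.

Things in the scene. Friction and masses are not known exactly. Their poses are not given: they have to be found in the camera images.
- jig: Jig fixed to the bench: aluminium plate 104 (x) x 220 (y) x 12 mm, low dark rails round the pack. Origin: centre of its underside, z up. On its y axis: steel pivot post at y = -82 mm, steel post with threaded stud (12 mm thick) at y = +82 mm. The posts end 80 mm above the bench; the strap swings on top, 6 mm clear of the pack. The stud ends at 135 mm, sticking out of the nut.
- strap (a joint): Strap angle about the upright pivot, rad: 0 = fully home (end stop), along the jig's +y, fork round the stud under the nut; grows opening counter-clockwise from above, to the jig's -x side; limit 1.6. Flat steel bar 24 mm wide, 6 thick, top 86 mm above the bench, reaching 183 mm from the pivot, fork at the free end. Swings level, friction about 0.06 N m, stays where left.
- strap_peg (a point): Grip point on the axis of the strap's upright round black peg, 62 mm from the pivot. The peg is 14 mm in diameter and stands 38 mm up from the strap, from 86 to 124 mm above the bench; this point is 110 mm above the bench. It moves with the strap (x across the strap, y towards the fork).
- strap_pivot (a point): Point on the strap's vertical pivot axis, 86 mm above the bench.
- nut_turn (a joint): Angle of the knurled nut, rad: 0 = bottomed out (hard stop, turns no further clockwise); grows as it is unscrewed, counter-clockwise from above (right-hand thread); starts 1.9 to 3.3 up; limit 6.28. Rises 6 mm a turn. Friction about 0.06 N m; stays where it is left.
- knurled_nut: Aluminium knurled nut on the stud: round, 40 mm in diameter (41 over the knurls), 34 mm tall, a small dimple near the edge of its top. Origin: on its axis at its underside, 86 mm above the bench when bottomed out, 6 mm higher per turn. This frame rises with the nut but does not turn (nut_turn gives the turn).
- nut_grip (a point): Point on the nut's axis 25 mm above its underside, a good height for the gripper's centre (the fingertips then stay above the strap). It rises with the nut.
- pack: Battery pack of a cordless tool, black with a stepped yellow top, 75 (x) x 115 (y) x 62 mm, 0.5 to 0.8 kg, standing loosely in the jig's cradle. Origin: centre of its underside, 12 mm above the bench.
- bit_case: Bystander: flat black bit case, 75 x 130 x 26 mm (37 with the bits). Origin under its centre.
- spare_nut: Bystander: small brass nut blank, 27 mm in diameter, 18 mm tall, lying flat on the bench. Origin under its centre.
- cell0: Bystander: bare round cell standing upright, 21 mm in diameter, 70 mm tall. Origin under its centre.
- cell1: Bystander: another bare round cell standing upright, 21 mm in diameter, 70 mm tall. Origin under its centre.
- screwdriver: Bystander: screwdriver lying along its x axis, 170 mm long.
- tape: Bystander: roll of tape lying flat, 84 mm in diameter, 24 mm tall. Origin under its centre.
- screw_tray: Bystander: open grey tray 100 x 130 x 28 mm. Origin under its centre.
- multimeter: Bystander: grey hand multimeter lying on its back, 85 x 165 x 46 mm. Origin under its centre.
There are look-alikes about, which are no part of the job. What is shaped like the jig but purple is not meant.

How it is judged:
On the way, in this order (a step that is already met when the one before it is completed fails the run):
1. the strap is swung home (within 0.05 rad) (value of joint strap below 0.05 rad), for 0.2 s.
2. with the strap home, the nut is screwed down until it bottoms out (within 0.08 rad) (value of joint nut_turn below 0.08 rad and value of joint strap below 0.05 rad), for 0.2 s.
At the end, for the whole second after the job is handed in: The strap is home (within 0.05 rad), the nut is a quarter turn up from its bottom (1.57 rad +- 0.30) and still, the fingers grip it (over 2 N, gripper's centre within 30 mm of the grip point), and the pack sits in its cradle (within 10 mm sideways, raised by 5 mm at most) (value of joint strap below 0.05 rad and value of joint nut_turn between 1.27 and 1.87 rad and velocity of joint nut_turn between -0.05 and 0.05 rad/s and contact force between the fingers and knurled_nut above 2 N and distance between the grasp point and nut_grip below 0.03 m and horizontal distance between pack and jig below 0.01 m and z of pack in the frame of jig below 0.017 m); the arm keeps its last pose, push and grip.
It fails at once if a bystander is moved by more than 30 mm (distance of any of bit_case, spare_nut, cell0, cell1, screwdriver, tape, screw_tray, multimeter from where it was at the start of the episode above 0.03 m).
It fails at once if the pack is lifted out of its cradle (z of pack in the frame of jig above 0.03 m).
It also fails if it takes over 72 s, if anything falls off the work surface, if the arm or the gripper's body presses on something with over 40 N, if the wrist force passes 120 N, or if a joint passes its speed limit or range.

## Working session

There is one attempt and no reset: what is moved stays moved. The work goes in short steps, each a Python script; the robot and the scene stay as the last script left them, time stands still between calls to the robot, and variables do not carry over. Pictures are saved under pics/ and viewed, about 8 in all and at most 12, crops included, and the job is handed in when it is done.

```bash
mkdir -p pics; cat > h.py <<'E'
import numpy as np, cv2
from bench import *
def w(c,px,z=None):
    "pixel -> world; with z: intersect plane z, else use depth"
    K,R,t=c["intrinsics"],np.array(c["R"]),np.array(c["t"])
    u,v=px; ray=np.linalg.solve(K,[u,v,1.0])
    C=-R.T@t; d=R.T@ray
    if z is not None: return C+d*(z-C[2])/d[2]
    r=c["range_z"][int(round(v)),int(round(u))]
    return C+d*r
def cloud(c,mask):
    v,u=np.nonzero(mask&(c["range_z"]>0)); r=c["range_z"][v,u]
    P=np.linalg.solve(c["intrinsics"],np.stack([u,v,np.ones_like(u)]).astype(float))*r
    return (np.array(c["R"]).T@(P-np.array(c["t"])[:,None])).T
E
python3 - <<'E'
from h import *
ims=[]
for n in ("top","side"):
    c=capture(n); cv2.imwrite(f"pics/{n}0.png",c["image"])
    np.savez(f"{n}0.npz",**c)
    for q in ("jig","strap","strap_peg","strap_pivot","knurled_nut","pack","spare_nut","cell0","tape","multimeter","screw_tray","bit_case","screwdriver"):
        for s in spot_in(n,q)[:3]: print(n,q,round(s["conf"],2),np.round(s["xy"]),np.round(w(c,s["xy"]),3))
cv2.imwrite("pics/both.png",cv2.resize(np.vstack([cv2.imread("pics/top0.png"),cv2.imread("pics/side0.png")]),None,fx=.78,fy=.78,interpolation=3))
print(current_clock(),current_orientation())
E
```

```text
top jig 0.75 [263. 172.] [0.549 0.002 0.06 ]
top jig 0.58 [334. 253.] [ 0.324 -0.197  0.089]
top strap 0.97 [337. 254.] [ 0.32  -0.208  0.089]
top strap 0.84 [276. 186.] [ 0.506 -0.034  0.084]
top strap 0.16 [332. 171.] [ 0.557 -0.203  0.025]
top strap_peg 0.84 [278. 191.] [ 0.494 -0.042  0.086]
top strap_peg 0.57 [260. 174.] [0.543 0.009 0.026]
top strap_pivot 0.95 [270. 175.] [ 0.544 -0.019  0.012]
top strap_pivot 0.84 [331. 254.] [ 0.32  -0.189  0.09 ]
top knurled_nut 0.64 [233. 150.] [0.597 0.085 0.14 ]
top knurled_nut 0.56 [308. 251.] [ 0.331 -0.122  0.12 ]
top pack 0.73 [260. 161.] [0.579 0.01  0.072]
top spare_nut 0.55 [225. 185.] [0.51  0.113 0.011]
top cell0 0.37 [293. 132.] [ 0.67  -0.085  0.031]
top tape 0.76 [345. 161.] [ 0.591 -0.244  0.001]
top multimeter 0.64 [105. 222.] [0.397 0.45  0.047]
top screw_tray 0.95 [157. 250.] [0.316 0.308 0.011]
top screw_tray 0.35 [265. 175.] [ 0.543 -0.005  0.027]
top bit_case 0.86 [187. 147.] [0.62  0.226 0.028]
top bit_case 0.49 [264. 172.] [ 0.548 -0.002  0.063]
top screwdriver 0.75 [230. 149.] [0.604 0.095 0.126]
top screwdriver 0.73
[... 405 characters left out ...]
ide strap_pivot 0.52 [249. 167.] [ 0.666 -0.089  0.058]
side knurled_nut 0.76 [350. 179.] [ 0.337 -0.118  0.121]
side knurled_nut 0.72 [222. 180.] [0.589 0.1   0.124]
side pack 0.8 [248. 190.] [0.563 0.031 0.071]
side cell0 0.68 [247. 168.] [ 0.668 -0.084  0.056]
side cell0 0.42 [214. 181.] [ 0.757 -0.017  0.002]
side tape 0.54 [292. 171.] [ 0.598 -0.234  0.002]
side multimeter 0.66 [161. 346.] [0.379 0.47  0.04 ]
side multimeter 0.35 [249. 205.] [0.552 0.042 0.031]
side screw_tray 0.74 [250. 318.] [0.314 0.31  0.009]
side bit_case 0.9 [180. 230.] [0.617 0.233 0.027]
side screwdriver 0.56 [357. 156.] [ 0.47  -0.448  0.014]
1.4 [ 8.48840226e-01 -5.28649474e-01 -4.48662879e-05 -3.34633788e-05]
```

View pics/both.png

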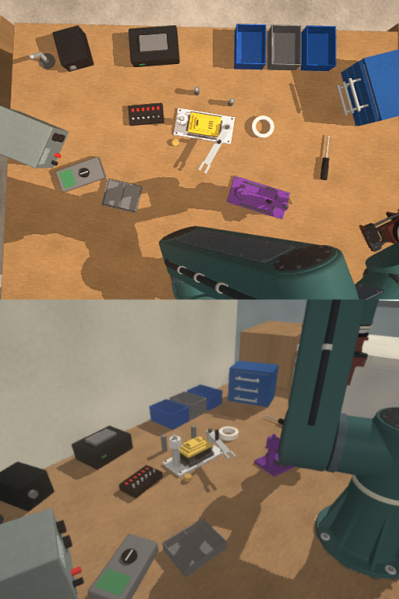

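```bash
python3 - <<'E'
from h import *
c=dict(np.load("top0.npz"))
im=c["image"]; cv2.imwrite("pics/crop.png",cv2.resize(im[115:290,190:390],None,fx=4,fy=3.4,interpolation=cv2.INTER_CUBIC))
P=cloud(c,np.ones(im.shape[:2],bool))
near=(np.abs(P[:,0]-.55)<.16)&(np.abs(P[:,1])<.2)
for lo,hi in((.08,.092),(.105,.15)):
    Q=P[near&(P[:,2]>lo)&(P[:,2]<hi)]; print(lo,len(Q)); print(np.round(Q[::max(1,len(Q)//40)],3).tolist())
E
```

```text
0.08 528
[[0.608, 0.023, 0.08], [0.584, -0.067, 0.085], [0.581, -0.09, 0.082], [0.572, -0.064, 0.087], [0.566, -0.064, 0.088], [0.563, -0.07, 0.089], [0.561, -0.076, 0.083], [0.558, -0.082, 0.084], [0.552, -0.065, 0.087], [0.55, -0.073, 0.083], [0.543, -0.051, 0.087], [0.541, -0.056, 0.086], [0.535, -0.045, 0.084], [0.533, -0.054, 0.083], [0.53, -0.062, 0.089], [0.521, -0.04, 0.087], [0.512, -0.032, 0.084], [0.51, -0.04, 0.086], [0.507, -0.046, 0.087], [0.501, -0.023, 0.09], [0.498, -0.032, 0.082], [0.496, -0.04, 0.086], [0.49, -0.021, 0.086], [0.487, -0.029, 0.091], [0.484, -0.038, 0.085], [0.478, -0.015, 0.086], [0.476, -0.024, 0.089], [0.473, -0.032, 0.085], [0.467, -0.01, 0.088], [0.464, -0.018, 0.086], [0.462, -0.024, 0.085], [0.456, -0.007, 0.089], [0.453, -0.019, 0.084], [0.447, 0.009, 0.089], [0.444, 0.006, 0.087], [0.442, -0.005, 0.085], [0.436, 0.015, 0.083], [0.43, 0.02, 0.082], [0.428, -0.013, 0.088], [0.422, -0.005, 0.089], [0.414, -0.003, 0.087]]
0.105 206
[[0.618, 0.087, 0.117], [0.615, 0.084, 0.12], [0.611, 0.092, 0.125], [0.612, 0.079, 0.12], [0.609, 0.095, 0.12], [0.609, 0.081, 0.122], [0.606, 0.103, 0.12], [0.606, 0.089, 0.126], [0.606, 0.076, 0.122], [0.603, 0.1, 0.127], [0.601, 0.086, 0.137], [0.603, 0.073, 0.125], [0.6, 0.1, 0.127], [0.598, 0.086, 0.14], [0.601, 0.073, 0.125], [0.597, 0.1, 0.125], [0.596, 0.086, 0.135], [0.598, 0.073, 0.122], [0.594, 0.1, 0.127], [0.594, 0.086, 0.135], [0.595, 0.073, 0.125], [0.592, 0.103, 0.122], [0.592, 0.089, 0.126], [0.593, 0.075, 0.124], [0.589, 0.103, 0.124], [0.59, 0.089, 0.123], [0.59, 0.075, 0.124], [0.587, 0.1, 0.121], [0.587, 0.086, 0.122], [0.588, 0.073, 0.118], [0.584, 0.094, 0.122], [0.585, 0.081, 0.119], [0.583, 0.1, 0.11], [0.581, 0.086, 0.125], [0.582, 0.073, 0.12], [0.579, 0.086, 0.119], [0.576, 0.089, 0.122], [0.524, -0.046, 0.121], [0.521, -0.046, 0.126], [0.519, -0.046, 0.122], [0.516, -0.046, 0.118], [0.513, -0.048, 0.126]]
```

View pics/crop.png

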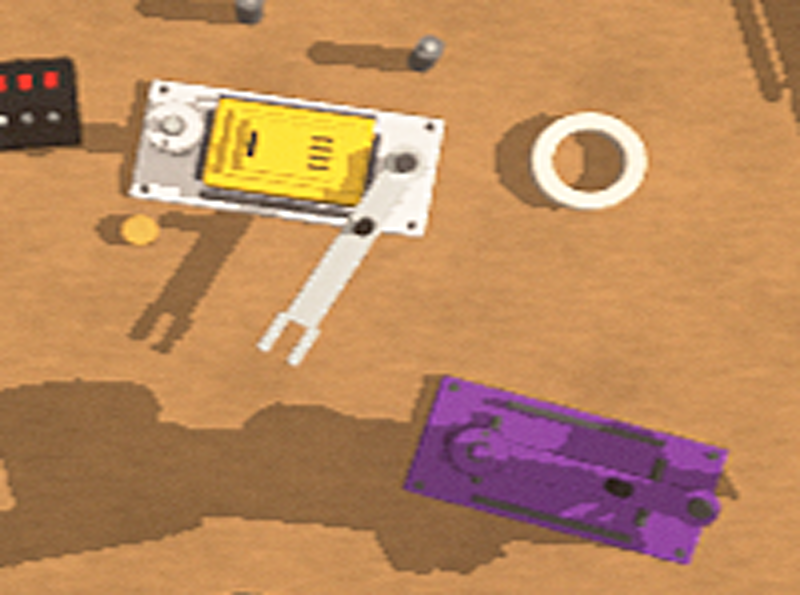

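The real jig is the white one (crop ≈(285,160)). Its nut is at (172,125), pivot at (403,160) and peg at (362,226). The look-alike is the purple jig at (570,470), with its nut at (480,455) and peg at (618,487). The brass blank at (140,230) and the cells at (247,8) and (430,50) are bystanders. The geometry agrees: stud–pivot distance is 164 mm, pivot–peg is 62 mm, and the strap is at about 1.2 rad. Next I go above the peg and look from close by.

```bash
cat >> h.py <<'E'
def q(a): return [np.cos(a/2),np.sin(a/2),0,0]
E
python3 - <<'E'
from h import *
move_gripper(.05)
move_ptp([.500,-.03,.26],q(1.06))
print(current_joint_pos(),current_clock())
c=capture("wrist"); np.savez("wr0.npz",**c); cv2.imwrite("pics/wr0.png",c["image"])
for n in("strap_peg","knurled_nut","strap_pivot","strap"):
    for s in spot_in("wrist",n)[:3]: print(n,round(s["conf"],2),np.round(s["xy"]),np.round(w(c,s["xy"]),3))
P=cloud(c,np.ones((384,512),bool)); near=(np.abs(P[:,0]-.52)<.03)&(np.abs(P[:,1]+.045)<.03)&(P[:,2]>.115)&(P[:,2]<.13)
print("peg top",P[near].mean(0),np.ptp(P[near],0),near.sum())
near=(np.hypot(P[:,0]-.6,P[:,1]-.087)<.03)&(P[:,2]>.117)&(P[:,2]<.128)
if near.sum():print("nut top",P[near].mean(0),np.ptp(P[near],0),np.median(P[near,2]),near.sum())
E
```

```text
[-1.99115205e-01  1.80730597e-01  1.66667408e+00 -2.99977117e-04
  1.29409844e+00 -1.25759595e+00] 4.175
strap_peg 0.97 [32. 95.] [ 0.325 -0.186  0.086]
strap_peg 0.95 [254. 164.] [ 0.491 -0.03   0.085]
knurled_nut 0.92 [411. 199.] [0.587 0.087 0.122]
knurled_nut 0.89 [84. 77.] [ 0.347 -0.118  0.119]
knurled_nut 0.56 [278. 185.] [ 0.538 -0.023  0.025]
strap_pivot 0.98 [277. 182.] [ 0.536 -0.023  0.022]
strap_pivot 0.94 [72. 95.] [ 0.354 -0.137  0.119]
strap 0.81 [254. 161.] [ 0.488 -0.029  0.085]
strap 0.69 [31. 95.] [0.437 0.005 0.421]
peg top [ 0.51865523 -0.04384584  0.12259718] [0.01333172 0.01333662 0.00936658] 178
nut top [0.59461912 0.08696732 0.12173486] [0.04145893 0.04227288 0.01075845] 0.12193322362816955 1211
```

View pics/wr0.png

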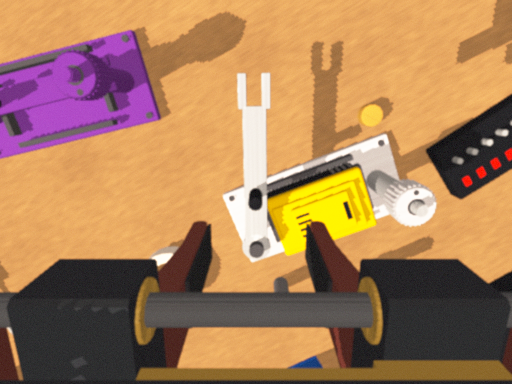

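The wrist view shows the real strap upright at column ~255, with the peg at (255,198), the pivot at (257,246) and the nut at (412,204). The purple jig is at the upper left. I grip the peg and swing.

```bash
cat > swing.py <<'E'
from h import *
c=dict(np.load("wr0.npz"))
P=cloud(c,np.ones((384,512),bool))
n=P[(np.hypot(P[:,0]-.597,P[:,1]-.087)<.024)&(P[:,2]>.1195)&(P[:,2]<.1245)]
(nx,ny),r=cv2.minEnclosingCircle(n[:,:2].astype(np.float32)); print("nut",nx,ny,r)
piv=w(c,(257,246)); print("pivot",piv, "strap far",w(c,(254,100),.086))
peg=np.array([.5187,-.0440])
nut=np.array([.597,.087])
s=w(c,(254,100),.086)[:2]
u=(peg-s)/np.linalg.norm(peg-s); pv=peg+.062*u
print("pivot from strap",pv,"stud-pivot",np.linalg.norm(nut-pv),"pivotpix-stud",np.linalg.norm(nut-piv[:2]))
E
python3 swing.py
python3 - <<'E'
from h import *
move_ptp([.5187,-.044,.16],q(1.06)); 
print(servo_line([.5187,-.044,.093],rate=.08,contact_N=8),current_position())
move_gripper(.0); print(current_finger_gap(),current_force(),current_torque(),current_clock())
E
```

```text
nut 0.5970510244369507 0.0877697616815567 0.021053921431303024
pivot [ 0.56900888 -0.07024826  0.09615812] strap far [0.43575152 0.0012909  0.086     ]
pivot from strap [ 0.57311676 -0.07371223] stud-pivot 0.16247716371137758 pivotpix-stud 0.15972012011620845
False [ 0.51913301 -0.0440759   0.09340744]
0.01342459713472449 [-1.08927221  0.10024672  1.16125199] [ 0.01374268 -0.06429658 -0.01007878] 6.5667
```

```bash
python3 - <<'E'
from h import *
pv=np.array([.5729,-.0746]); p=current_position()[:2]-pv; th0=np.arctan2(p[1],p[0]); r=np.hypot(*p); off=1.06-th0; home=1.4234
print(th0,r)
f0=np.array(current_force())
def go(th,rate=.06): servo_line([pv[0]+.062*np.cos(th),pv[1]+.062*np.sin(th),.0934],q(th+off),rate=rate)
for th in np.linspace(th0,home+.06,9)[1:]:
    go(th); f=np.array(current_force())-f0
    t=np.array([-np.sin(th),np.cos(th)]); print(round(th-home,3),"tang",round(f[:2]@t,2),"rad",round(f[:2]@[t[1],-t[0]],2),"z",round(f[2],2),current_finger_gap())
    if np.linalg.norm(f)>25: break
for k in range(5):
    if f[:2]@t>8 or np.linalg.norm(f)>25: break
    th-=.02; go(th,.02); f=np.array(current_force())-f0; print(round(th-home,3),"tang",round(f[:2]@t,2),np.round(f,1))
print(current_clock())
E
```

```text
2.628492998385864 0.062258526409625516
1.062 tang -2.09 rad -0.97 z -3.99 0.013335495366316296
0.919 tang -2.74 rad -0.48 z -5.52 0.013580502653245551
0.776 tang -2.8 rad 1.56 z -5.82 0.013547787406015038
0.633 tang -2.67 rad 2.35 z -6.39 0.013087796158968932
0.489 tang -3.33 rad 3.64 z -7.07 0.013411060313851088
0.346 tang -2.39 rad 4.53 z -7.36 0.013180370923257866
0.203 tang -3.04 rad 5.58 z -7.31 0.013051356202615905
0.06 tang -1.1 rad 6.39 z -7.95 0.013374067026160957
0.04 tang -1.94 [ 2.5  6.  -7.8]
0.02 tang -1.77 [ 2.3  6.5 -7.2]
0.0 tang -1.94 [ 2.5  6.6 -8.4]
-0.02 tang -1.21 [ 1.8  6.6 -6.6]
-0.04 tang 3.19 [-2.7  6.2 -2.8]
10.2167
```

```bash
python3 - <<'E'
from h import *
pv=np.array([.5729,-.0746]); home=1.4234; off=1.06-2.6285
th=home-.04; t=np.array([-np.sin(th),np.cos(th)])
for k in range(6):
    th-=.02; servo_line([pv[0]+.062*np.cos(th),pv[1]+.062*np.sin(th),.0934],q(th+off),rate=.02)
    f=np.array(current_force()); print(round(th-home,3),round(f[:2]@t,2),np.round(f,1))
    if f[:2]@t>12: break
sleep(.2); move_gripper(.04)
p=current_position(); servo_line([p[0],p[1],.2],rate=.2)
move_ptp([.56,.02,.28],q(2.95))
print(current_joint_pos(),current_clock())
c=capture("wrist"); np.savez("wr1.npz",**c); cv2.imwrite("pics/wr1.png",c["image"])
P=cloud(c,np.ones((384,512),bool))
n=P[(np.hypot(P[:,0]-.597,P[:,1]-.087)<.026)&(P[:,2]>.1195)&(P[:,2]<.1245)]
print("nut",cv2.minEnclosingCircle(n[:,:2].astype(np.float32)),np.median(n[:,2]))
n=P[(np.hypot(P[:,0]-.583,P[:,1]+.0135)<.02)&(P[:,2]>.117)&(P[:,2]<.13)]
if len(n):print("peg",cv2.minEnclosingCircle(n[:,:2].astype(np.float32)))
E
```

```text
-0.06 6.92 [-5.8  6.6  0.4]
-0.08 10.02 [-9.   6.4  3.2]
-0.1 11.76 [-10.8   6.2   6.2]
-0.12 15.37 [-14.2   7.8   9.6]Traceback (most recent call last):
  File "<stdin>", line 10, in <module>
bench.PlanningError: the arm cannot take that pose within its joint ranges
```

```bash
cat > look.py <<'E'
from h import *
move_ptp([.56,.02,.28],q(2.7))
print(current_joint_pos(),current_clock())
c=capture("wrist"); np.savez("wr1.npz",**c); cv2.imwrite("pics/wr1.png",c["image"])
P=cloud(c,np.ones((384,512),bool))
n=P[(np.hypot(P[:,0]-.597,P[:,1]-.087)<.026)&(P[:,2]>.1195)&(P[:,2]<.1245)]
print("nut",cv2.minEnclosingCircle(n[:,:2].astype(np.float32)) if len(n) else None,np.median(n[:,2]))
n=P[(np.hypot(P[:,0]-.583,P[:,1]+.0135)<.025)&(P[:,2]>.117)&(P[:,2]<.13)]
if len(n):print("peg",cv2.minEnclosingCircle(n[:,:2].astype(np.float32)))
print(inverse_kinematics([.597,.0875,.0945],q(2.9)),inverse_kinematics([.597,.0875,.0945],q(2.8)))
E
python3 look.py
```

```text
[-8.76527575e-02  2.54562469e-01  1.51804273e+00  2.18357194e-05
  1.36945268e+00 -2.78715411e+00] 15.175
nut ((0.5969195365905762, 0.08840020000934601), 0.02093137986958027) 0.1220300240975783
peg ((0.5821455717086792, -0.01253887265920639), 0.006897374987602234)
[ 3.10899585e-02  5.00405066e-01  1.63509355e+00 -4.44089210e-16
  1.00609403e+00 -2.86891004e+00] [ 3.10899585e-02  5.00405066e-01  1.63509355e+00 -4.44089210e-16
  1.00609403e+00 -2.76891004e+00]
```

View pics/wr1.png

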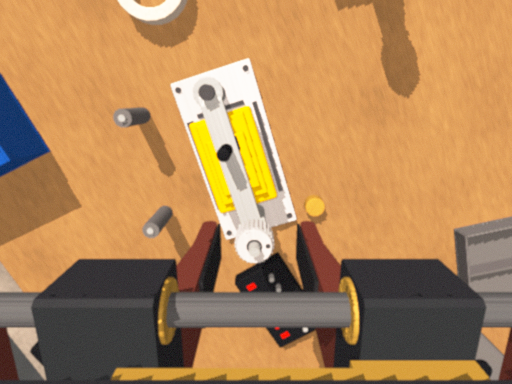

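The strap lies home over the pack: pivot (207,93), peg (224,153), fork under the nut at (254,245). The measured peg position confirms it. Now I grip the nut and screw it down while watching the torque.

```bash
cat > turn.py <<'E'
from h import *
N=np.array([.597,.088]); k=.006/(2*np.pi)
def step(a,z):
    goto_joints(inverse_kinematics([*N,z],q(a)))
    f=np.array(current_force()); return f,np.array(current_torque())
def yaw(): x,y=np.array(current_orientation())[:2]; return 2*np.arctan2(y,x)
E
python3 - <<'E'
from turn import *
move_gripper(.07)
move_ptp([*N,.17],q(2.9))
print(servo_line([*N,.0945],rate=.08,contact_N=10),current_position(),np.round(current_force(),1))
move_gripper(0); g=current_finger_gap(); T0=np.array(current_torque()); print("gap",g,np.round(current_force(),1),np.round(T0,3),current_joint_torque()[5],current_clock())
a=2.9;z=.0945
while a>2.9-1.75:
    a-=.25; z-=.25*k; f,T=step(a,z)
    print(round(2.9-a,2),np.round(f,1),"Tz",round(T[2],3),"j6",round(current_joint_torque()[5],3),round(yaw(),3))
    if abs(T[2]-T0[2])>.3: break
print(current_clock(),current_finger_gap())
E
```

```text
False [0.59749815 0.08801523 0.09498989] [-0.3 -0.   0.1]
gap 0.039473231755339705 [-1.1 -0.2  1.3] [0.125 0.016 0.029] 0.042739883065223694 18.1583
0.25 [-0.   0.7  2.2] Tz -0.018 j6 0.287 2.654
0.5 [ 0.2 -0.2  2.2] Tz -0.027 j6 0.257 2.406
0.75 [-0.2  0.   1.6] Tz 0.017 j6 0.246 2.157
1.0 [ 1.2 -1.5  2.1] Tz -0.064 j6 0.241 1.907
1.25 [ 0.3 -2.2  2.5] Tz -0.095 j6 0.239 1.657
1.5 [ 1.6 -4.3  1.8] Tz -0.033 j6 0.239 1.407
1.75 [ 1.2 -4.7  2.8] Tz 0.011 j6 0.1 1.158
20.6083 0.03909490206178641
```

```bash
python3 - <<'E'
from turn import *
a=1.15;z=.0945-1.75*k; hi=0
while a>2.9-3.7:
    a-=.1; z-=.1*k; f,T=step(a,z); j=current_joint_torque()[5]; 
    print(round(2.9-a,2),np.round(f,1),"Tz",round(T[2],3),"j6",round(j,3),round(yaw(),3))
    hi=hi+1 if max(abs(T[2]),abs(j))>.38 else 0
    if hi>=2: break
print(current_clock(),current_finger_gap())
E
```

```text
1.85 [ 1.2 -6.2  2.6] Tz -0.065 j6 0.166 1.057
1.95 [ 0.3 -5.6  2.7] Tz -0.071 j6 0.166 0.957
2.05 [ 0.2 -5.4  2.5] Tz -0.057 j6 0.166 0.857
2.15 [ 1.2 -5.1  3.7] Tz -0.076 j6 0.166 0.757
2.25 [ 0.7 -5.   2.4] Tz -0.031 j6 0.165 0.657
2.35 [ 1.  -6.2  3.1] Tz -0.106 j6 0.165 0.557
2.45 [ 0.7 -5.8  2.8] Tz -0.121 j6 0.165 0.457
2.55 [ 0.6 -6.8  3.8] Tz -0.077 j6 0.165 0.357
2.65 [ 1.1 -5.7  3.1] Tz -0.087 j6 0.164 0.257
2.75 [ 0.2 -6.   3.5] Tz -0.026 j6 0.164 0.157
2.85 [ 0.8 -5.2  3.3] Tz -0.057 j6 0.164 0.057
2.95 [ 1.3 -5.5  3.6] Tz 0.625 j6 0.881 -0.041
3.05 [ 0.6 -1.6  4.8] Tz 0.269 j6 0.528 -0.143
23.8583 0.039538312940592846
```

```bash
python3 - <<'E'
from turn import *
sleep(.5); print("Tz",current_torque()[2],"j6",current_joint_torque()[5])
a=-.15; z=.0945-2.9*k
for d in (.02,.03,.05,.1,.2,.2,.2,.2,.2,.2,.22):
    a+=d; z+=d*k; f,T=step(a,z); print(round(a+.15,2),np.round(f,1),"Tz",round(T[2],3),"j6",round(current_joint_torque()[5],3),round(yaw(),3))
sleep(.5); p=current_position(); print(p,current_finger_gap(),np.round(current_force(),1),current_clock())
for n in("top","wrist"):
    c=capture(n); np.savez(n+"2.npz",**c)
    if n=="top": cv2.imwrite("pics/t2.png",cv2.resize(c["image"][90:260,120:420],None,fx=2.6,fy=2.6,interpolation=2))
    else: cv2.imwrite("pics/w2.png",c["image"])
E
```

```text
Tz 0.37215990637693397 j6 0.33597590401768684
0.02 [ 0.4 -0.4  4.4] Tz 0.093 j6 -0.038 -0.129
0.05 [-0.1 -0.7  5.2] Tz 0.053 j6 -0.052 -0.1
0.1 [0.2 0.6 6.2] Tz 0.041 j6 -0.119 -0.052
0.2 [-0.5 -0.2  6.1] Tz 0.072 j6 -0.175 0.049
0.4 [-0.4  1.2  5. ] Tz 0.052 j6 -0.19 0.249
0.6 [-0.3  0.8  5.6] Tz 0.064 j6 -0.19 0.449
0.8 [-0.7  0.1  5.8] Tz 0.101 j6 -0.191 0.649
1.0 [-1.3  0.   5.9] Tz 0.061 j6 -0.191 0.849
1.2 [-1.8  0.3  6.6] Tz 0.096 j6 -0.191 1.049
1.4 [-2.  -0.7  7.1] Tz 0.064 j6 -0.192 1.249
1.62 [-2.2 -0.5  7.2] Tz 0.081 j6 -0.175 1.469
[0.59625292 0.08773469 0.09324745] 0.039615421620655344 [-1.4 -0.7  6.7] 28.0333
```

View pics/w2.png

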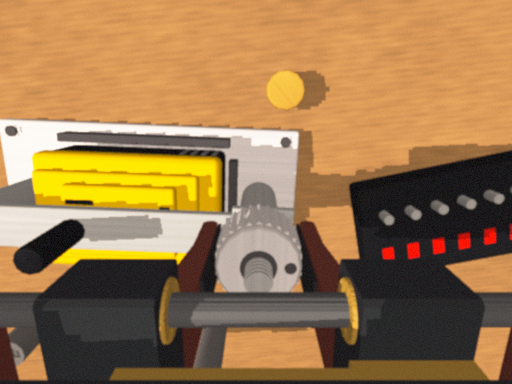

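View pics/t2.png

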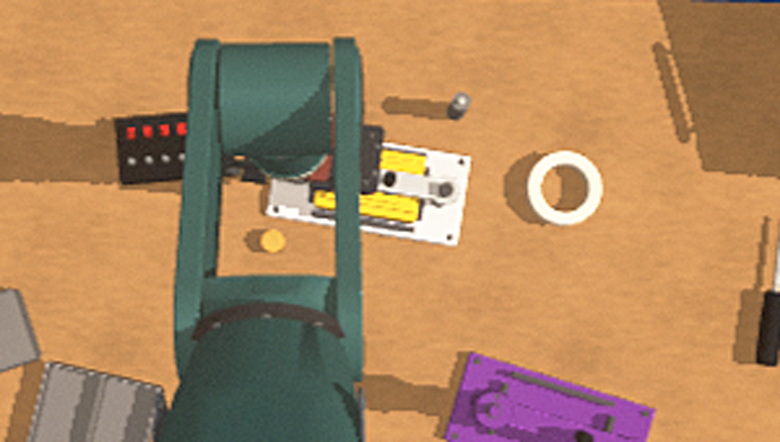

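The wrist view shows the nut held between the pads, with its dimple at (290,268) and the strap over the pack. In the top view the strap (peg (389,180), pivot (445,190)) is closed over the pack, and the bystanders in view are unmoved. I hand it in.

```bash
python3 -c "
from bench import *
print(current_clock(),current_finger_gap(),max(abs(x) for x in current_qvel())); close_job()"
```

```text
28.1333 0.0394600935769008 0.0010542739962366011
the job is handed in; nothing more can be done
```

I swung the strap home, screwed the nut down to its stop, backed it off a quarter turn and handed the job in at 28 s, still gripping the nut. No verdict was reported, so these are my own checks.

- **Strap:** I gripped the peg and swung the strap about 1.2 rad until the end stop pushed back with about 15 N. The peg's position from the wrist camera and later pictures agree that it is home.
- **Nut down:** The nut turned about 2.9 rad clockwise, then hit a hard stop. The tool moment jumped to 0.6 N m and the fingers slipped a little on the nut against it. I held it there for 0.5 s.
- **Back-off:** I turned the tool back 1.62 rad. Allowing for twist released at the stop, I estimate the nut is about 1.58 rad up. This comes from the tool's rotation and the torque signal; the nut's angle was not measured directly.
- **Last checks:** The finger gap was 39.5 mm on the 40 mm nut, the arm was still, and the pack was in its cradle. The bystanders I could see had not moved, but the arm hid part of the final top view, so not all of them were checked.
- **Disagreement:** The tool moment still read about 0.08 N m at the end, mostly baseline offset I think. No check failed.

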